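# Set the lamp supply to the red line and press test

### The arm

A 6-joint arm with a two-finger parallel gripper is mounted at the origin on the work surface. World frame = base frame: x ahead of the robot, y to its left, z up, the work surface at z = 0. Lengths are in m, angles in rad, forces in N, time in s.
With the tool pointing down it reaches from about 0.375 to 0.9 m from the base axis. Payload 3.1 kg.
Tool frame: the origin (TCP) lies on the centre line of the jaws, within the pads' length; the fingertips stand 11 mm ahead of it and the grasp point (between the pads) lies 8 mm behind it; x points along the fingers, y is the direction in which the jaws open and shut, and the axes are right-handed (so a half turn about x gives the same grasp; the last joint's range is limited). The gripper opens to 87 mm and grips with 3 to 60 N. Pads are 19 mm wide; open, the fingers measure 117 mm over their backs; the gripper's body (75 mm by 190 mm) begins 51 mm behind the grasp point.
Start: joints at [-0.178, 0.527, 1.433, -0, 1.181, -0.178], TCP at [0.625, 0, 0.234] pointing down, gripper open.
Joint ranges: [-3.08, 3.08], [-0.75, 2.2], [0.22, 2.44], [-1.43, 4.57], [0, 2.65], [-2.85, 2.85]. Speed limits (rad/s): [2.79, 2.79, 3.14, 3.14, 3.14, 3.14].

### API

Orientations are given as a unit quaternion [x, y, z, w].
In Python, from rig import robot, camera, camera_info gives the robot as it stands.
- The arm moves only by the shell command python3 -m inch 'ROWS' [FORCE]. ROWS is JSON, a list that holds one entry, the list of rows, each a list of 5 numbers: the shift along the tool's x, y, z in cm, then the turn about the tool's x in rad, then the opening, from 0 (shut) to 1 (fully open). A call has 1 to 8 rows; each row shifts and turns the pose as measured when the row begins, along the tool's axes as they then stand; what a row does not reach is not made up. A row lasts 1/12 s, in which the tool goes at most 41.7 mm and 7.16 degrees, less where a joint would pass 70% of its speed; a pose out of reach is approached as far as the arm can. A call with a gripper value outside its range is refused whole. The fingers move at their own pace and stop on an object; FORCE is the grip in N (left out, the last holds). Time passes only in rows, so rows that do not move let the fingers close. It gives the time, the measured TCP pose, the force and the opening at its end, in the units of the state.
- robot.get_obs(): the state, without advancing time (a new reading comes with each control period).
- camera(name): name is "scene" or "side" or "wrist"; returns the picture (400x640x3 uint8, red, green, blue); there is no depth.
- camera_info(name): a dict with "camera_matrix" (3x3 intrinsics, pixels), "rvec" (rotation vector, rad) and "tvec" (3), from world to camera coordinates, as OpenCV has them. Camera axes: x right, y down, z forward; pixel columns grow to the right and rows downward; lengths in m; the calibration is good to about 2 mm. A picture is of the moment at which its call begins: read the wrist's pose just before it. camera_info takes no time and is no camera call; for the wrist camera it gives the pose at the moment of the call.
- robot.hand_in(): hands the job in, once; it reports no verdict.
The state is a dict: "time": time; "q": joint angles; "joint_velocities": joint speeds; "joint_torque": joint torques, N m; "position": TCP position; "tool_rot": TCP orientation; "ft_force": force on the tool from outside, world axes, zero at the start; "moment": the same for the moment, N m; "grip_width": finger opening in m.
Only numpy, scipy, OpenCV 4.12 (cv2) and the standard library are available. Lean on these libraries where they do the work, as an engineer would, in place of code of your own. Each camera call takes 0.05 s, during which the arm holds its last target. There are 200 camera calls.

### The job

A lamp is waiting for its test: with a fingertip against the upright fin on the dial, push the dial of the blue lamp supply round until its white index mark lines up with the red line on the scale, and only then press the green button fully down and let it come back up. Just push and press: do not pinch the fin between the fingers. Leave the other things on the desk where they are.

Things in the scene. Friction and masses are not known exactly. Their poses are not given: they have to be found in the camera images.
- dial_centre (a point): centre of the dial, on its axis, on the dial's flat upper face (83 mm above the desk). The blue supply housing is a fixed box 170 x 170 mm, 70 mm high, centred under this point; on it a cream scale disc of 81 mm radius (top 78 mm above the desk), and on that the black dial, 60 mm radius, 4 mm thick, with a hub 12 mm in radius and 10 mm high. This point's x and y axes lie along the housing's sides; its -x points to the housing's front
- dial (a joint): angle of the dial in rad, positive counterclockwise seen from above, range -2.6 to 2.6; at 0 the index mark points to the front (-x) of the housing. The shortest way round from the start to the red line stays within this range. Its friction (about 0.08 N m) keeps it where it is left: about 2 N at the fin turns it
- index (a point): outer end of the white index mark (10 x 4 mm) painted on the dial's rim, 60 mm from the axis, at the height of the dial's face. It lies on the radial line of the fin
- target (a point): point of the red scale line at the dial's rim, 60 mm from the dial's axis, 4 mm below the dial's face; the red line (5 mm wide) runs outward from here for 18 mm on the cream scale. The scale does not turn, but the line stands in another place each time. At the start the mark is 0.6 to 2.4 rad from it
- fin (a point): middle of the top of the pewter-coloured upright fin on the dial (white line along its top), 37 mm from the axis and 25 mm above the dial's face. The fin turns with the dial and stands on the radial line of the index mark, from 24 to 50 mm from the axis, 12 mm thick across that line, 25 mm high above the dial's face. It is to be pushed from one side at a time; pressing on both of its flat sides at once, or down on its top, counts as a pinch
- button_top (a point): centre of the top of the green push button, 36 mm across, 22 mm above the desk, on a fixed black round housing 52 mm across and 12 mm high on the desk, to the left or the right of the supply; pressed straight down
- button (a joint): button travel in m: 0 up, 0.006 fully down (about 5 N); springs back
- lamp: loose frosted bulb in a brown bakelite socket, standing, 64 mm across at the foot, 110 mm high; origin at the centre of the underside. Not to be moved
- battery: loose yellow battery case 62 x 85 x 26 mm, origin at the centre of the underside. It stands on the opposite side of the supply from the button. Not to be moved
- conn_ring: loose steel connector ring, 46 mm across, 16 mm high, origin at the centre of the underside. Not to be moved
- spare_knob: loose pewter knob, 36 mm across, 22 mm high, origin at the centre of the underside. Not to be moved
- mug: loose blue mug, 76 mm across without its handle, 90 mm high, origin at the centre of the underside. Not to be moved
- driver: loose screwdriver lying on the desk, 160 mm long. Not to be moved

How it is judged:
On the way, in this order (a step that is already met when the one before it is completed fails the run):
1. the index mark lines up with the red line and the dial is still (horizontal distance between index and target below 0.004 m and velocity of joint dial between -0.05 and 0.05 rad/s), for 0.2 s.
2. the button is pressed down with the mark on the line (horizontal distance between index and target below 0.004 m and value of joint button above 0.004 m), for 0.1 s.
At the end, for the whole second after the job is handed in: the index mark lies within 4 mm of the red line at the dial's rim, the dial is still, the button is up again (under 2 mm of travel) and the loose things are within 30 mm of where they were (all of step 1 and value of joint button below 0.002 m and distance of each of lamp, battery, conn_ring, spare_knob, mug, driver from where it was at the start of the episode below 0.03 m); the robot touches nothing.
It fails at once if the button is pressed while the mark is off the red line (over 6 mm) (value of joint button above 0.003 m and horizontal distance between index and target above 0.006 m).
It fails at once if the fin is pinched: the fingers press on both of its sides at once (contact force between the fingers and dial_c2 above 1 N and contact force between the fingers and dial_c3 above 1 N).
It fails at once if the lamp, battery case, ring, knob, mug or screwdriver is moved by more than 30 mm or lifted (distance of any of lamp, battery, conn_ring, spare_knob, mug, driver from where it was at the start of the episode above 0.03 m).
It also fails if it takes over 51 s, if anything falls off the work surface, if the arm or the gripper's body presses on something with over 40 N, if the wrist force passes 120 N, or if a joint passes its speed limit or range.

## Working session

There is one attempt and no reset: what is moved stays moved. The work goes in short steps, Python scripts to look and compute and a shell command to move; the robot and the scene stay as the last step left them, time stands still between calls to the robot, and variables do not carry over. Pictures are saved under pics/ and viewed, about 8 in all and at most 12, crops included, and the job is handed in when it is done.

```bash
ls; mkdir -p pics
python3 - <<'E'
from rig import robot,camera,camera_info
import cv2,numpy as np
print(robot.get_obs())
for n in("scene","side","wrist"):
    im=camera(n);cv2.imwrite(f"pics/{n}0.png",im[:,:,::-1]);i=camera_info(n)
    R=cv2.Rodrigues(np.array(i["rvec"]))[0];print(n,i["camera_matrix"],(-R.T@np.array(i["tvec"]).ravel()).round(3),R.round(2).tolist())
E
```

```text
pics
{'time': 0.0, 'q': array([-1.78496913e-01,  5.28439867e-01,  1.43388568e+00, -2.29137498e-05,
        1.18140446e+00, -1.78496828e-01]), 'joint_velocities': array([-0.00063575,  0.00011725, -0.00011106, -0.00200517, -0.00028796,
        0.00100186]), 'joint_torque': array([-5.45745443e-04, -4.40045428e+01, -1.76593530e+01,  6.32597599e-02,
        5.83207863e-02, -1.53719384e-04]), 'position': array([6.24296276e-01, 1.52014176e-04, 2.32593059e-01]), 'tool_rot': array([ 0.49956043,  0.50061832, -0.50043469,  0.49938543]), 'ft_force': array([-0.10814262,  0.50333714, -0.70318678]), 'moment': array([0.01465847, 0.00059551, 0.02032613]), 'grip_width': 0.08727129901068723}
scene [[493.76208595   0.         326.11386262]
 [  0.         493.76208595 193.80884612]
 [  0.           0.           1.        ]] [1.013 0.593 0.926] [[-0.8, 0.6, 0.01], [0.42, 0.58, -0.7], [-0.43, -0.55, -0.71]]
side [[442.88756592   0.         319.1925851 ]
 [  0.         442.88756592 206.21086516]
 [  0.           0.           1.        ]] [ 0.031 -0.937  0.771] [[0.87, -0.49, -0.01], [-0.27, -0.47, -0.84], [0.41, 0.74, -0.54]]
wrist [[276.74187833   0.         315.31379243]
 [  0.         276.74187833 200.24443145]
 [  0.           0.           1.        ]] [0.625 0.066 0.385] [[1.0, -0.0, -0.0], [-0.0, -0.97, 0.24], [-0.0, -0.24, -0.97]]
```

View pics/scene0.png

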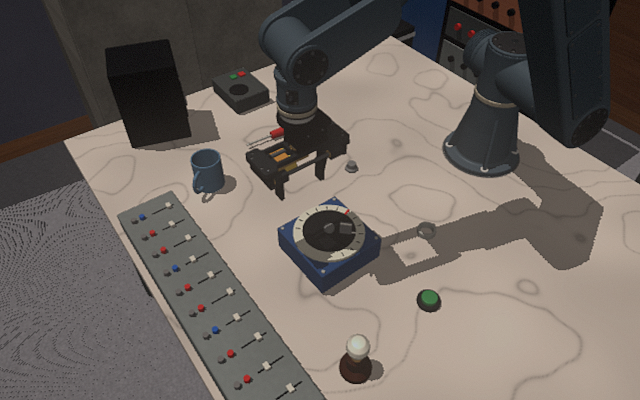

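View pics/wrist0.png

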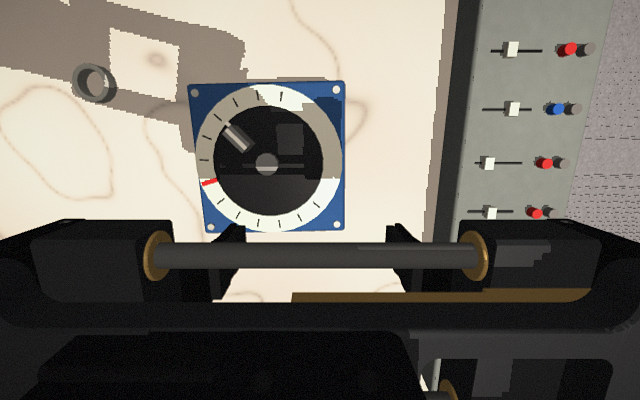

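```bash
cat > h.py <<'E'
import cv2,numpy as np
def ray(i,u,v,z):
    K=np.array(i["camera_matrix"]);R=cv2.Rodrigues(np.array(i["rvec"]))[0];c=-R.T@np.array(i["tvec"]).ravel()
    d=R.T@np.linalg.inv(K)@[u,v,1];return c+d*(z-c[2])/d[2]
def proj(i,P):
    return cv2.projectPoints(np.array(P,float).reshape(-1,3),np.array(i["rvec"]),np.array(i["tvec"]),np.array(i["camera_matrix"]),None)[0].reshape(-1,2)
E
python3 - <<'E'
import cv2,numpy as np
from rig import camera_info
from h import *
i=camera_info("wrist")
im=cv2.imread("pics/wrist0.png")
c=cv2.resize(im[65:245,165:365],None,fx=3,fy=3,interpolation=cv2.INTER_CUBIC)
s=camera_info("scene");si=cv2.imread("pics/scene0.png")
print("hub",ray(i,266,164,.093),"mark",ray(i,229,125,.083))
for n,u,v in(("tl",195,92),("tr",336,90),("br",337,225),("bl",210,227)):print(n,ray(i,u,v,.07))
b=si[285:315,410:445].astype(int);m=(b[...,1]-b[...,2]>35);y,x=np.nonzero(m);print("btn",x.mean()+410,y.mean()+285,ray(s,x.mean()+410,y.mean()+285,.022))
print("lamp",ray(s,355,372,0),"knob",ray(s,351,168,.011),"mug",ray(s,206,185,0),"ring",ray(i,95,83,.016),ray(s,427,230,.016))
d=cv2.resize(si[185:285,265:395],None,fx=4,fy=4,interpolation=cv2.INTER_CUBIC)
o=np.zeros((540,600+0,3),np.uint8);cv2.imwrite("pics/c1.png",c)
E
```

```text
hub [0.57243503 0.03185361 0.093     ] mark [0.53342806 0.07175672 0.083     ]
tl [0.49571628 0.10611096 0.07      ]
tr [0.64652496 0.1079998  0.07      ]
br [ 0.65039974 -0.04399951  0.07      ]
bl [ 0.49753143 -0.04651279  0.07      ]
btn 429.0591715976331 296.66272189349115 [0.48140764 0.26739812 0.022     ]
lamp [0.70622471 0.29557906 0.        ] knob [ 0.35493495 -0.15518505  0.011     ] mug [ 0.70096144 -0.33849728  0.        ] ring [0.3502119  0.12362676 0.016     ] [0.34807457 0.12871149 0.016     ]
```

View pics/c1.png

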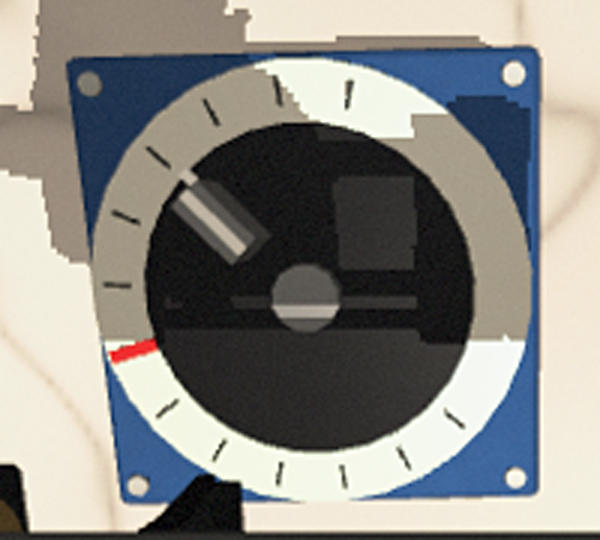

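View pics/side0.png

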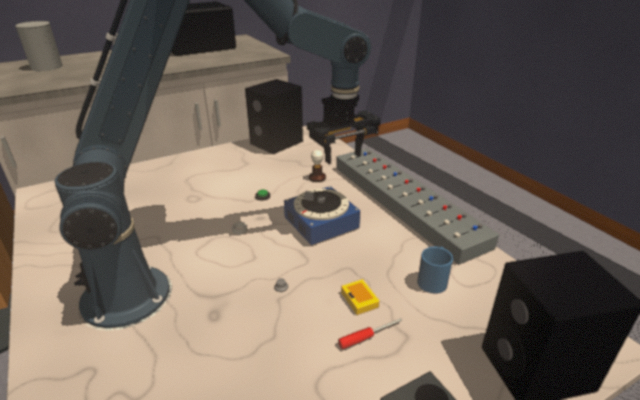

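Run:
```python
import numpy as np
from rig import camera_info
from h import *
i=camera_info("wrist")
f=lambda u,v,z:ray(i,u/3+165,v/3+65,z)[:2]
c=np.array([f(309.5,287,.083),f(305,293,.093),np.mean([f(89,84,.07),f(514,73,.07),f(516,477,.07),f(138,486,.07)],0)]);print(c)
print("scale edges",f(92,288,.078),f(532,270,.078),f(310,498,.078),f(310,56,.078))
C=c.mean(0);P=dict(mark=f(183,172,.083),markin=f(193,184,.083),red0=f(157,344,.079),red1=f(112,357,.078),fin0=f(180,195,.108),fin1=f(243,262,.108))
for k,p in P.items():d=p-C;print(k,p,np.hypot(*d),np.arctan2(d[1],d[0]))
```

```text
[[0.57315793 0.03430812]
 [0.57319887 0.03325477]
 [0.57280837 0.03113137]]
scale edges [0.49209992 0.03345866] [0.65411357 0.03994807] [ 0.56902918 -0.04865137] [0.57581617 0.11312886]
mark [0.53047816 0.0744662 ] 0.05950377857951242 2.3681824823648565
markin [0.53367603 0.07039816] 0.054377967697767544 2.3806299280811487
red0 [0.51461512 0.012731  ] 0.06182182132697086 -2.8092979556271156
red1 [0.49689    0.00761491] 0.08025182217558996 -2.821085438959149
fin0 [0.5367416  0.06657921] 0.04952862800984118 2.393784412159825
fin1 [0.5558248  0.04513528] 0.021133637225969976 2.5240436472558474
```

The wrist view shows the index at about (226,122), the red line's inner end at (217,180) and the dial centre at about (268,161). That puts the centre at (0.573, 0.033), the mark at 2.375 rad and the red line at 3.47 rad, so the dial has to turn about +1.095 rad CCW. The side view shows the battery, driver, knob and mug away on the -y side. I'll shut the gripper, turn the tool to match the fin and place it on the fin's clockwise side.

```bash
python3 -m inch '[[[0,-1.5,-2,0,0],[0,-1.5,-2,0,0],[0,-1.5,-2,0,0],[0,-1.5,-2,0,0],[0,0,0,0.11,0],[0,0,0,0.11,0],[0,0,0,0.11,0],[0,0,0,0.11,0]]]' 10; python3 -m inch '[[[0,0,0,0.11,0],[0,0,0,0.11,0],[0,0,0,0.11,0],[0,0,0,0,0],[0,0,0,0,0]]]'
cat >> h.py <<'E'
from scipy.spatial.transform import Rotation as Ro
C=np.array([.573,.033])
def go(xy,th=None,z=None):
    from rig import robot
    o=robot.get_obs();M=Ro.from_quat(o["tool_rot"]).as_matrix();p=o["position"]
    d=np.r_[xy,p[2] if z is None else z]-p
    print("t",o["time"],"pos",p.round(4),"w",o["grip_width"],"F",o["ft_force"].round(1),"toolx",M[:,0].round(3),"z dir",np.arctan2(M[1,2],M[0,2]),"move cm",(100*M.T@d).round(2))
    if th is not None:
        w=np.arctan2(-np.cos(th),np.sin(th))+np.pi # dir of push (-sin,cos)
        w=np.arctan2(np.cos(th),-np.sin(th));print("turn",-((w-np.arctan2(M[1,2],M[0,2])+np.pi)%(2*np.pi)-np.pi))
def fpos(th,back,r=.04): # finger centre; back = extra clearance
    return C+r*np.array([np.cos(th),np.sin(th)])-(.0155+back)*np.array([-np.sin(th),np.cos(th)])
E
python3 -c "
from h import *
go(fpos(2.375,.012),2.375,.105)"
```

```text
time: 0.82
position: [0.5593, 0.0833, 0.2294]
tool_rot: [-0.598, -0.375, 0.603, -0.371]
ft_force: [0.4, -0.4, -0.1]
grip_width: 0.0415
time: 1.23
position: [0.5576, 0.0839, 0.2281]
tool_rot: [-0.652, -0.266, 0.66, -0.262]
ft_force: [0.0, 0.1, 1.5]
grip_width: 0.0083
t 1.2333 pos [0.5576 0.0839 0.2281] w 0.008305115949796067 F [0.  0.1 1.5] toolx [-0.012  0.001 -1.   ] z dir -2.37591051158977 move cm [12.3   0.74 -0.27]
turn -0.03852153120508017
```

```bash
python3 -m inch '[[[2,0.4,-0.1,-0.02,0],[2,0.3,-0.1,-0.02,0],[2,0,0,0,0],[1.5,0,0,0,0],[0,0,0,0,0]]]'; python3 -c "
from h import *
from rig import *
go(fpos(2.375,.012),2.375,.105)
cv2.imwrite('pics/w2.png',camera('wrist')[:,:,::-1])"
```

```text
time: 1.65
position: [0.5652, 0.0802, 0.152]
tool_rot: [-0.646, -0.284, 0.65, -0.281]
ft_force: [-0.6, 0.5, -0.4]
grip_width: 0.0006
t 1.65 pos [0.5652 0.0802 0.152 ] w 0.0006030850193011665 F [-0.6  0.5 -0.4] toolx [-0.007  0.    -1.   ] z dir -2.319594289518668 move cm [ 4.7  -0.14  0.08]
turn 0.01779469086602159
```

View pics/w2.png

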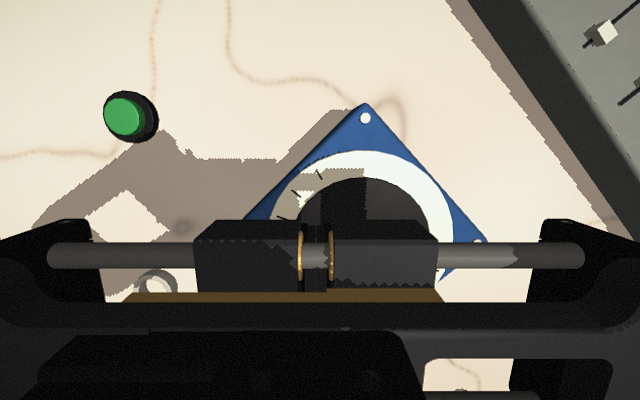

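The wrist view shows the green button at (128,117). The shut fingers are above the dial and hide the fin at their tips. Descending next to the fin.

```bash
python3 -m inch '[[[1.5,-0.1,0,0.02,0],[1.5,0,0,0,0],[1.0,0,0,0,0],[0.4,0,0,0,0],[0,0,0,0,0]]]'; python3 -c "
from h import *
from rig import *
go(fpos(2.375,.0),2.375,.105)
cv2.imwrite('pics/s3.png',camera('scene')[180:300,260:400,::-1])"
```

```text
time: 2.12
position: [0.5688, 0.0808, 0.1122]
tool_rot: [0.652, 0.277, -0.649, 0.278]
ft_force: [0.2, 0.5, 0.1]
grip_width: 0.0005
t 2.1167 pos [0.5688 0.0808 0.1122] w 0.00048324493791389886 F [0.2 0.5 0.1] toolx [ 0.004 -0.    -1.   ] z dir -2.3347663123233677 move cm [ 0.72 -0.39  1.61]
turn 0.002622668061321942
```

```bash
python3 -m inch '[[[0.5,-0.2,0.4,0,0],[0.3,-0.1,0.4,0,0],[0,0,0.3,0,0],[0,0,0.2,0,0],[0,0,0,0,0]]]'; python3 -c "
from h import *
from rig import *
go(fpos(2.375,.0),2.375,.105)
cv2.imwrite('pics/s3.png',cv2.resize(camera('scene')[190:290,265:395,::-1],None,fx=5,fy=5))"
```

```text
time: 2.58
position: [0.5584, 0.0728, 0.1066]
tool_rot: [0.653, 0.276, -0.647, 0.279]
ft_force: [-0.5, 0.0, -0.4]
grip_width: 0.0006
t 2.5833 pos [0.5584 0.0728 0.1066] w 0.0005884587765364697 F [-0.5  0.  -0.4] toolx [ 0.009 -0.    -1.   ] z dir -2.3336336346391704 move cm [ 0.16 -0.19  0.3 ]
turn 0.0037553457455192785
```

View pics/s3.png

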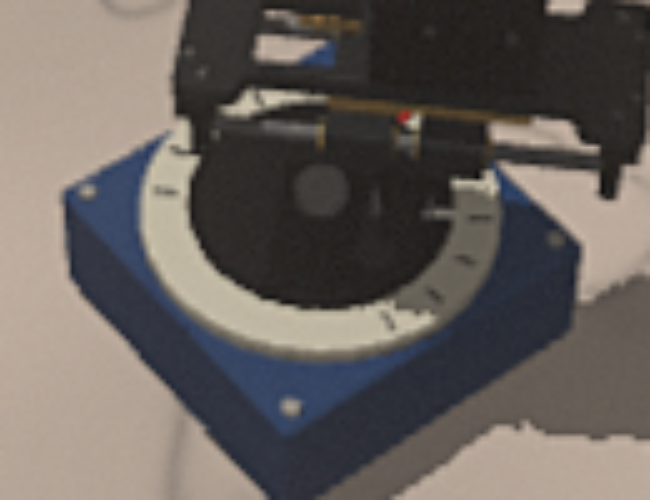

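The scene view shows the index mark at crop (437,213) and the fingers just to its clockwise side at (375,200). Now pushing along the arc.

```bash
python3 -m inch '[[[0,-0.15,0.3,0,0],[0,-0.1,0.24,-0.06,0],[0,-0.1,0.24,-0.06,0],[0,-0.1,0.24,-0.06,0],[0,-0.1,0.24,-0.06,0],[0,-0.1,0.24,-0.06,0],[0,-0.1,0.24,-0.06,0],[0,0,0,0,0]]]'; python3 -c "
from h import *
from rig import *
go(fpos(2.735,.0),2.735,.105)"
```

```text
time: 3.3
position: [0.545, 0.0657, 0.1077]
tool_rot: [0.594, 0.391, -0.58, 0.396]
ft_force: [0.3, -1.0, -0.1]
grip_width: 0.0007
t 3.3 pos [0.545  0.0657 0.1077] w 0.0007382038847853547 F [ 0.3 -1.  -0.1] toolx [ 0.02   0.005 -1.   ] z dir -1.9599147601929305 move cm [ 0.26 -0.15  0.35]
turn 0.017474220191759482
```

```bash
python3 -m inch '[[[0.1,-0.15,0.35,0,0],[0.1,-0.12,0.3,-0.06,0],[0.05,-0.12,0.3,-0.06,0],[0.05,-0.12,0.3,-0.06,0],[0.05,-0.12,0.3,-0.06,0],[0.05,-0.12,0.3,-0.06,0],[0,0,0,0,0]]]'; python3 -c "
from h import *
from rig import *
go(fpos(3.035,.0),3.035,.105)
cv2.imwrite('pics/s4.png',cv2.resize(camera('scene')[190:290,265:395,::-1],None,fx=5,fy=5))"
```

```text
time: 3.88
position: [0.535, 0.0519, 0.1057]
tool_rot: [0.531, 0.473, -0.511, 0.482]
ft_force: [0.4, 1.0, 0.4]
grip_width: 0.0009
t 3.8833 pos [0.535  0.0519 0.1057] w 0.0009106177073035774 F [0.4 1.  0.4] toolx [ 0.03   0.009 -1.   ] z dir -1.6577105443051823 move cm [ 0.08 -0.02 -0.08]
turn 0.019678436079507478
```

View pics/s4.png

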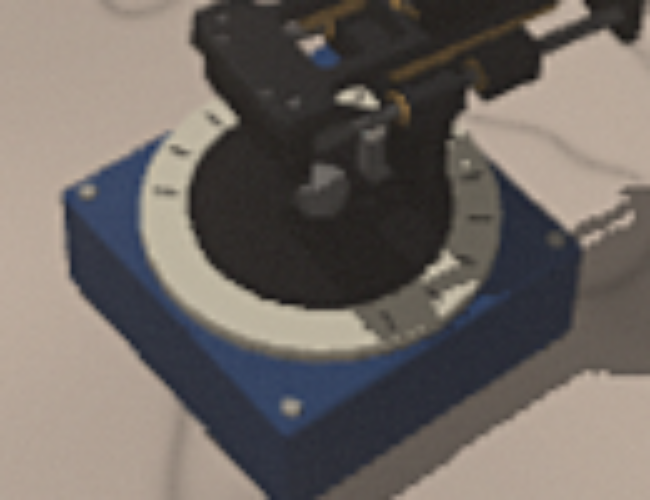

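The dial is turning: the fin's inner end is at crop (372,155) and the index is now hidden behind the finger. The contact geometry puts the dial at about 3.05 rad. I'll push about 0.3 rad more, back off and look.

```bash
python3 -m inch '[[[0,-0.12,0.25,-0.05,0],[0.05,-0.12,0.28,-0.06,0],[0.05,-0.12,0.28,-0.06,0],[0.05,-0.12,0.28,-0.06,0],[0.05,-0.12,0.28,-0.06,0],[0,0,0,0,0]]]'; python3 -c "
from h import *
go(fpos(3.35,.0),3.35,.105)"
```

```text
time: 4.43
position: [0.5304, 0.0401, 0.1044]
tool_rot: [0.459, 0.541, -0.437, 0.553]
ft_force: [-0.3, -0.2, 0.3]
grip_width: 0.0003
t 4.4333 pos [0.5304 0.0401 0.1044] w 0.00027616124423261864 F [-0.3 -0.2  0.3] toolx [ 0.033  0.012 -0.999] z dir -1.37216847325499 move cm [-0.06  0.03  0.03]
turn -0.00977949287030011
```

Contact angle is about 3.34 rad. Now I'll back off and rise to look at the dial.

```bash
python3 -m inch '[[[0,0,-0.8,0,0],[0,0,-1,0,0],[-3,0,0,0,0],[-4,0,-2,0,0],[-4,0,-3,0,0],[-3,0,-3,0,0],[0,0,0,0,0],[0,0,0,0,0]]]'; python3 -c "
from h import *
from rig import *
go(fpos(3.35,.01),3.35,.105)
i=camera_info('wrist');a=camera('wrist')[:,:,::-1];np.save('i5.npy',i,allow_pickle=True)
cv2.imwrite('pics/w5.png',a);u=proj(i,[[*C,.083]])[0];print(u);x,y=(u-[100,90]).astype(int);x=max(x,0);y=max(y,0);print(x,y)
cv2.imwrite('pics/c5.png',cv2.resize(a[y:y+180,x:x+200],None,fx=4,fy=4,interpolation=cv2.INTER_CUBIC)[:600])"
```

```text
time: 5.1
position: [0.5053, 0.137, 0.2409]
tool_rot: [0.462, 0.54, -0.444, 0.547]
ft_force: [0.3, -0.5, 0.4]
grip_width: 0.0005
t 5.1 pos [0.5053 0.137  0.2409] w 0.0005181369838030128 F [ 0.3 -0.5  0.4] toolx [ 0.024  0.013 -1.   ] z dir -1.389487250617382 move cm [13.53  0.37  9.12]
turn -0.02709827023269229
[350.35463372 280.59313673]
250 190
```

View pics/c5.png

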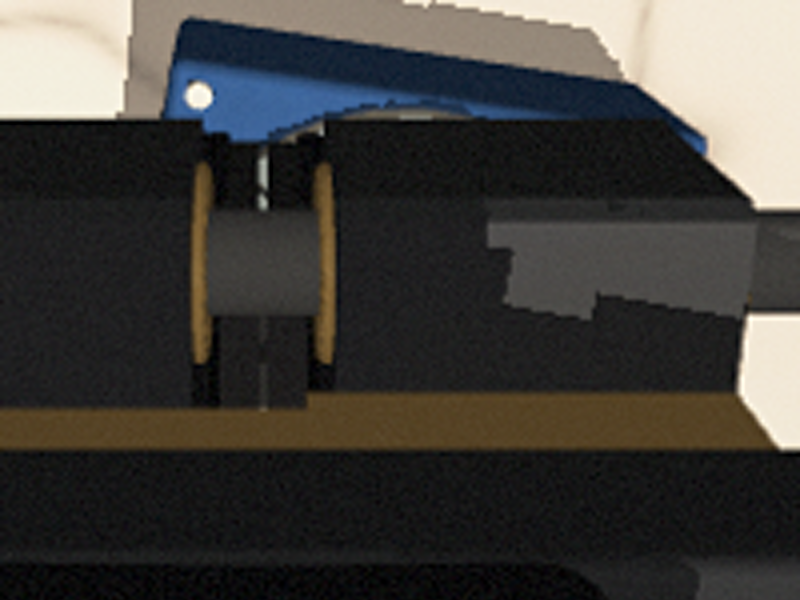

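The jaws block the dial in this view because the camera sits on the tool's -z side. I'll move the tool past the dial in +z so the camera sees it.

```bash
python3 -m inch '[[[0,0.7,3.4,0,0],[0,0.7,3.4,0,0],[0,0.7,3.4,0,0],[0,0.7,3.4,0,0],[0,0,3.4,0,0],[0,0,0,0,0],[0,0,0,0,0]]]'; python3 -c "
from h import *
from rig import *
go(fpos(3.35,.01),3.35,.105)
i=camera_info('wrist');a=camera('wrist')[:,:,::-1];np.save('i5.npy',i,allow_pickle=True)
cv2.imwrite('pics/w6.png',a);u=proj(i,[[*C,.083]])[0];print(u);x,y=(u-[100,75]).astype(int);x=max(x,0);y=max(y,0);print(x,y)
cv2.imwrite('pics/c6.png',cv2.resize(a[y:y+150,x:x+200],None,fx=4,fy=4,interpolation=cv2.INTER_CUBIC)[:600])"
```

```text
time: 5.73
position: [0.5598, -0.0327, 0.2286]
tool_rot: [0.459, 0.544, -0.449, 0.54]
ft_force: [-0.6, 0.2, -0.1]
grip_width: 0.0004
t 5.7333 pos [ 0.5598 -0.0327  0.2286] w 0.0003538141343754075 F [-0.6  0.2 -0.1] toolx [ 0.005  0.015 -1.   ] z dir -1.3940178039348257 move cm [12.46 -1.72 -8.49]
turn -0.031628823550136076
[337.44157769 135.88131149]
237 60
```

View pics/c6.png

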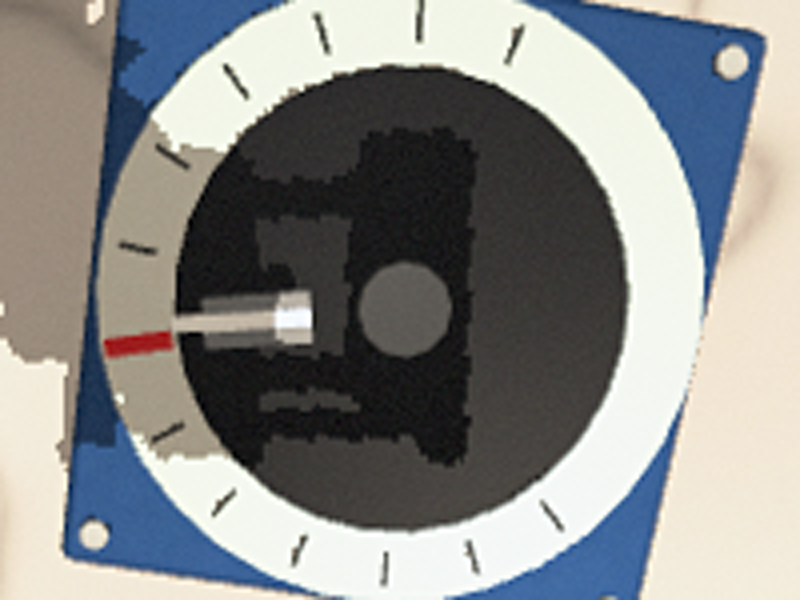

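The index end is at crop (175,324), the red line's inner end at (173,341) and its outer end at (105,347). A little more push is needed.

Run:
```python
from h import *
i=np.load('i5.npy',allow_pickle=True).item()
f=lambda u,v,z:ray(i,u/4+237-.375,v/4+60-.375,z)[:2]
c=f(402,297.5,.083);print(c,"hub",f(405,309,.093),"scale",(f(98,290,.078)+f(704,308,.078))/2)
for k,p in dict(mark=f(175,324,.083),markin=f(195,322.5,.083),red0=f(173,341,.079),red1=f(105,347,.078)).items():
  d=p-c;print(k,np.hypot(*d),np.arctan2(d[1],d[0])%(2*np.pi))
p=f(175,324,.083)-f(173,341,.079);print(p)
```

```text
[0.5723     0.03483142] hub [0.57277208 0.03199945] scale [0.57284423 0.03453519]
mark 0.060164951738067296 3.4308698614948505
markin 0.05487582662227876 3.4347539130966482
red0 0.0619524661090349 3.501668170016818
red1 0.08041233672859094 3.479412454942496
[0.00031435 0.00466601]
```

```bash
python3 -m inch '[[[0,-1,-3,-0.04,0],[0,-1,-3,-0.04,0],[0,-1,-3,0,0],[2,-1,-1,0,0],[2,0,0,0,0],[0,0,0,0,0]]]'; python3 -c "
from h import *
go([.526,.054],3.40,.105)"
```

```text
time: 6.28
position: [0.4919, 0.0622, 0.184]
tool_rot: [0.435, 0.564, -0.428, 0.556]
ft_force: [-0.5, 0.4, 0.8]
grip_width: 0.0004
t 6.2833 pos [0.4919 0.0622 0.184 ] w 0.0004317583461927726 F [-0.5  0.4  0.8] toolx [-0.003  0.015 -1.   ] z dir -1.3119937484506854 move cm [7.87 3.08 1.79]
turn 0.0003952319340045918
```

```bash
python3 -m inch '[[[1,1.6,0.7,0,0],[2,1.4,0.4,0,0],[2,0.3,0,0,0],[2,0,0,0,0],[0.7,0,0,0,0],[0,0,0,0,0]]]'; python3 -c "
from h import *
go([.5300,.0376],3.40,.105)"
```

```text
time: 6.78
position: [0.5258, 0.0654, 0.1052]
tool_rot: [0.433, 0.566, -0.427, 0.556]
ft_force: [-0.5, -0.2, 0.3]
grip_width: 0.0002
t 6.7833 pos [0.5258 0.0654 0.1052] w 0.00017712949746311122 F [-0.5 -0.2  0.3] toolx [-0.006  0.015 -1.   ] z dir -1.3073074705994907 move cm [-0.03 -0.32  2.79]
turn 0.005081509785199501
```

```bash
python3 -m inch '[[[0,-0.3,0.7,0,0],[0,0,0.7,0,0],[0,0,0.6,0,0],[0,0,0.3,0,0],[0,0,0,0,0],[0,0,0,0,0]]]'; python3 -c "
from h import *
go([.5300,.0376],3.40,.105)"
```

```text
time: 7.28
position: [0.5307, 0.0396, 0.1091]
tool_rot: [0.434, 0.565, -0.426, 0.558]
ft_force: [-1.1, 1.0, -1.6]
grip_width: 0.0004
t 7.2833 pos [0.5307 0.0396 0.1091] w 0.00036492931707102786 F [-1.1  1.  -1.6] toolx [-0.001  0.015 -1.   ] z dir -1.308341975800363 move cm [ 0.4  -0.12  0.18]
turn 0.004047004584327052
```

```bash
python3 -m inch '[[[0.3,0,0.1,0,0],[0,0,0.1,0,0],[0,0,0.1,0,0],[0,0,0,0,0]]]'; python3 -c "
from h import *
go([.5300,.0376],3.40,.105)"
```

```text
time: 7.62
position: [0.531, 0.0378, 0.1066]
tool_rot: [0.435, 0.565, -0.426, 0.557]
ft_force: [-0.7, 1.1, 0.6]
grip_width: 0.0002
t 7.6167 pos [0.531  0.0378 0.1066] w 0.00023299290591377188 F [-0.7  1.1  0.6] toolx [-0.001  0.017 -1.   ] z dir -1.3091621582905189 move cm [ 0.16 -0.1   0.  ]
turn 0.0032268220941711334
```

At the target contact pose. I'll retreat and check from above again.

```bash
python3 -m inch '[[[0,0,-0.8,0,0],[0,0,-1,0,0],[-3,0,0,0,0],[-4,0,0,0,0],[-4,0,2,0,0],[0,1,3.4,0.08,0],[0,1,3.4,0,0],[0,1,3.4,0,0]]]' >/dev/null; python3 -m inch '[[[0,0,1.5,0,0],[0,0,0,0,0],[0,0,0,0,0]]]'; python3 -c "
from h import *
from rig import *
i=camera_info('wrist');a=camera('wrist')[:,:,::-1];np.save('i7.npy',i,allow_pickle=True)
cv2.imwrite('pics/w7.png',a);u=proj(i,[[*C,.083]])[0];print(u);x,y=(u-[100,75]).astype(int);x=max(x,0);y=max(y,0);print(x,y)
cv2.imwrite('pics/c7.png',cv2.resize(a[y:y+150,x:x+200],None,fx=4,fy=4,interpolation=cv2.INTER_CUBIC)[:600])"
```

```text
time: 8.53
position: [0.5839, -0.07, 0.2183]
tool_rot: [0.453, 0.548, -0.449, 0.541]
ft_force: [0.2, 0.2, -0.7]
grip_width: 0.0006
[324.01393503  92.98344345]
224 17
```

View pics/c7.png

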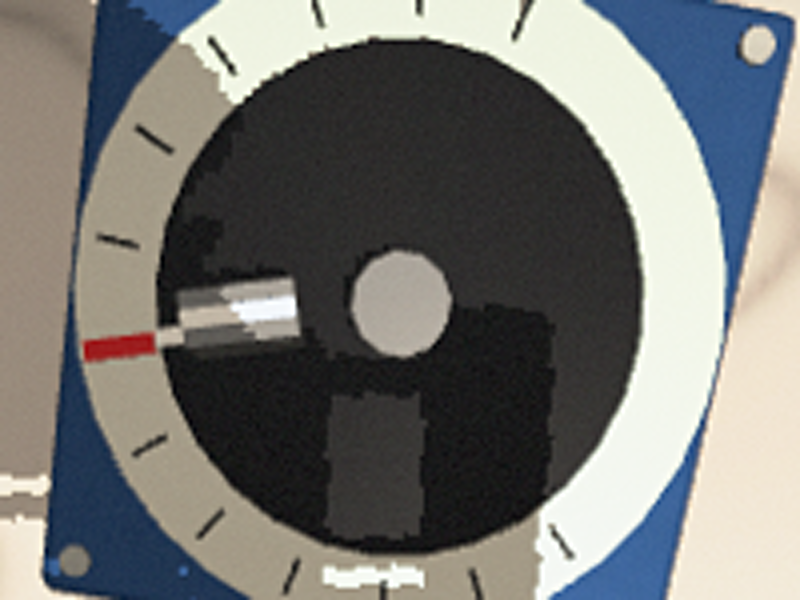

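The index end is at crop (157,339) and the red line's inner end at (155,344), so they nearly coincide.

```bash
python3 - <<'E'
from h import *
i=np.load('i7.npy',allow_pickle=True).item()
f=lambda u,v,z:ray(i,u/4+224-.375,v/4+17-.375,z)[:2]
c=f(399.5,296,.083);print(c)
for k,p in dict(mark=f(157,339,.083),markin=f(183,335,.083),red0=f(155,344,.079),red1=f(84,352,.078)).items():
  d=p-c;print(k,np.hypot(*d),np.arctan2(d[1],d[0])%(2*np.pi))
print(f(157,339,.083)-f(155,344,.079))
E
python3 -c "
from h import *
go([.4814,.2674],None,.2)"
```

```text
[0.57208557 0.03503869]
mark 0.06063658005833719 3.4938470760409297
markin 0.05411329463258561 3.496428445847714
red0 0.062021401783245236 3.502372392370548
red1 0.08022745936860189 3.4854213744166564
[0.00111525 0.00097329]
t 8.5833 pos [ 0.5836 -0.0696  0.2181] w 9.037974670674317e-05 F [-0.2  0.9 -0.6] toolx [-0.004  0.012 -1.   ] z dir -1.3821638465025594 move cm [  2.25  -3.71 -34.99]
```

Aligned to within 0.01 rad (under 1.5 mm). Now to the button.

```bash
python3 -m inch '[[[0,-0.5,-3.8,0,0],[0,-0.5,-3.8,0,0],[0,-0.5,-3.8,0,0],[0,-0.5,-3.8,0,0],[0,-0.5,-3.8,0,0],[0,-0.5,-3.8,0,0],[0,0,-3,0,0],[0,0,0,0,0]]]'; python3 -c "
from h import *
from rig import *
i=camera_info('wrist');a=camera('wrist')
b=a.astype(int);m=((b[...,1]-b[...,0]>35)&(b[...,1]-b[...,2]>20)).astype(np.uint8);n,l,s,c=cv2.connectedComponentsWithStats(m);k=1+np.argmax(s[1:,4]);print(s[k],c[k]);p=ray(i,*c[k],.022);print(p, 'diam',np.hypot(*(ray(i,s[k][0]+s[k][2],c[k][1],.022)-ray(i,s[k][0],c[k][1],.022))[:2]))
go(p[:2],None,.06);go([.4814,.2674],None,.06)"
```

```text
time: 9.25
position: [0.4895, 0.1964, 0.2179]
tool_rot: [0.449, 0.554, -0.45, 0.538]
ft_force: [0.8, -0.7, -0.4]
grip_width: 0.0005
[307 114  29  30 659] [320.7693475  128.27465857]
[0.47943456 0.26783552 0.022     ] diam 0.035439155721479154
t 9.3 pos [0.4894 0.1948 0.2178] w 0.0004177402041924312 F [-0.7  0.1 -0.2] toolx [-0.019  0.013 -1.   ] z dir -1.3782400228760516 move cm [15.88  0.68 -7.11]
t 9.3 pos [0.4894 0.1948 0.2178] w 0.0004177402041924312 F [-0.7  0.1 -0.2] toolx [-0.019  0.013 -1.   ] z dir -1.3782400228760516 move cm [15.88  0.86 -7.03]
```

```bash
python3 -m inch '[[[0,0.4,-2.6,0,0],[0,0.3,-2.6,0,0],[2,0,-1.9,0,0],[3,0,0,0,0],[3,0,0,0,0],[3,0,0,0,0],[0,0,0,0,0]]]'; python3 -c "
from h import *
go([.480,.2677],None,.033)"
```

```text
time: 9.88
position: [0.4761, 0.272, 0.1072]
tool_rot: [0.447, 0.554, -0.448, 0.541]
ft_force: [-0.5, -0.1, -0.4]
grip_width: 0.0003
t 9.8833 pos [0.4761 0.272  0.1072] w 0.0003202182417573666 F [-0.5 -0.1 -0.4] toolx [-0.015  0.011 -1.   ] z dir -1.370181585141245 move cm [7.41 0.39 0.6 ]
```

```bash
python3 -m inch '[[[2,0.4,0.6,0,0],[2,0.2,0,0,0],[1.5,0,0,0,0],[1,0,0,0,0],[0,0,0,0,0]]]'; python3 -c "
from h import *
go([.480,.2677],None,.0265)"
```

```text
time: 10.3
position: [0.4822, 0.2668, 0.043]
tool_rot: [0.447, 0.554, -0.448, 0.541]
ft_force: [-0.8, 0.2, -0.0]
grip_width: 0.0008
t 10.3 pos [0.4822 0.2668 0.043 ] w 0.0008075601770184196 F [-0.8  0.2 -0. ] toolx [-0.016  0.01  -1.   ] z dir -1.3699046611840193 move cm [ 1.65 -0.17 -0.11]
```

```bash
python3 -m inch '[[[0.5,-0.1,0,0,0],[0.5,0,0,0,0],[0.3,0,0,0,0],[0.3,0,0,0,0]]]';python3 -m inch '[[[0.3,0,0,0,0],[0.3,0,0,0,0],[0.3,0,0,0,0]]]'
```

```text
time: 10.63
position: [0.4827, 0.2669, 0.0301]
tool_rot: [0.448, 0.553, -0.447, 0.542]
ft_force: [-1.6, -1.2, 3.5]
grip_width: 0.0003
time: 10.88
position: [0.4828, 0.2669, 0.0269]
tool_rot: [0.448, 0.553, -0.446, 0.543]
ft_force: [-5.1, -2.8, 31.2]
grip_width: 0.0007
```

Bottomed out at 31 N with tip z at about 16 mm, which is full travel. I'll hold briefly, rise and move clear.

```bash
python3 -m inch '[[[0.1,0,0,0,0],[0.1,0,0,0,0],[0,0,0,0,0],[-2,0,0,0,0],[-4,0,0,0,0],[-4,0,0,0,0],[-4,0,0,0,0],[-4,0,0,0,0]]]'; python3 -m inch '[[[0,0,4,0,0],[0,0,4,0,0],[0,0,4,0,0],[0,0.5,4,0,0],[0,0.5,4,0,0],[0,0.5,4,0,0],[0,0.5,4,0,0],[0,0.5,4,0,0]]]'; python3 -m inch '[[[0,0.5,4,0,0],[0,0,0,0,0],[0,0,0,0,0]]]'; python3 -c "
from h import *
from rig import *
a=camera('wrist')[:,:,::-1]
cv2.imwrite('pics/w8.png',a)"
```

```text
time: 11.55
position: [0.4801, 0.2636, 0.206]
tool_rot: [0.443, 0.556, -0.451, 0.539]
ft_force: [1.5, 0.3, 0.0]
grip_width: 0.0001
time: 12.22
position: [0.5814, -0.0435, 0.2145]
tool_rot: [0.449, 0.553, -0.435, 0.551]
ft_force: [1.4, 0.1, -1.7]
grip_width: 0.0002
time: 12.47
position: [0.5996, -0.0927, 0.2131]
tool_rot: [0.452, 0.548, -0.438, 0.551]
ft_force: [-0.2, 0.4, -0.9]
grip_width: 0.0001
```

View pics/w8.png

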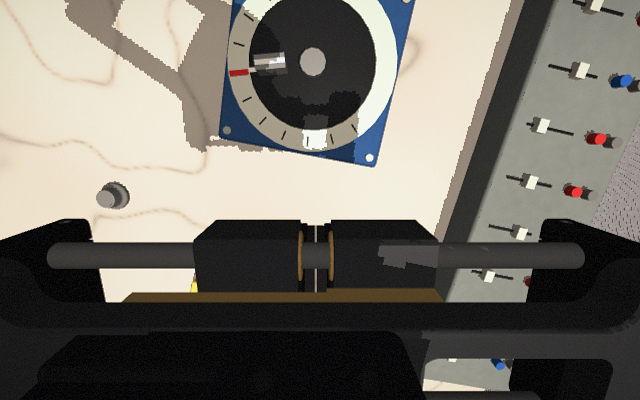

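The mark at (252,71) still meets the red line at (239,72). The arm is clear at z = 0.21, so I'm handing in.

```bash
python3 -c "
from rig import robot
print(robot.hand_in())"
```

```text
the job is handed in; nothing more can be done
None
```

I pushed the dial onto the red line with the shut fingertips on one side of the fin, pressed the green button fully down once, let it up, and handed the job in at about 12.5 s. The hand-in gives no verdict.

- **Dial:** it took two pushes, about 1.05 rad and then 0.06 rad. Before the press, the mark was within 0.01 rad of the line, under 1.5 mm at the rim. The last wrist picture still showed the mark meeting the line.
- **Button:** it bottomed out at about 31 N on the wrist, with the fingertip at about 16 mm, which is full travel. I did not look at it again after the arm lifted off, so that it sprang back is assumed.
- **Fin and loose things:** the fingers only ever touched the fin's clockwise side. The arm kept clear of the loose things throughout, but I did not measure their final positions. The arm ended clear of everything, with the tool 0.21 m above the desk.
- **Disagreement:** my estimate of the dial angle from the finger's position was about 0.09 rad off the camera's after the first push. I trusted the camera for the second.

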